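Move the lamp-house guard door to the other lamp house

ROBOT

A 6-joint arm with a two-finger parallel gripper is mounted at the origin on the work surface. World frame = base frame: x ahead of the robot, y to its left, z up, the work surface at z = 0. Lengths are in m, angles in rad, forces in N, time in s.
With the tool pointing down it reaches from about 0.375 to 0.9 m from the base axis. Payload 3.1 kg.
Tool frame: the origin (TCP) lies at the very end of the fingers, on their centre line; the grasp point (between the pads) lies 19 mm behind it (manip.grasp_offset is the distance from the TCP to the grasp point, in m); x points along the fingers, z is the direction in which the jaws open and shut, and the axes are right-handed (so a half turn about x gives the same grasp; the last joint's range is limited). The gripper opens to 85 mm and grips with 20 to 120 N. Pads are 22 mm wide; open, the fingers measure 114 mm over their backs; the gripper's body (76 mm by 85 mm) begins 54 mm behind the grasp point. The pads swing forward as they close: fully open they stand 13 mm farther back than shut.
Start: joints at [1.091, 0.527, 1.433, -0, 1.181, -0.178], TCP at [0.186, 0.597, 0.231] pointing down, gripper open.
Joint ranges: [-3.08, 3.08], [-0.75, 2.2], [0.22, 2.44], [-1.43, 4.57], [0, 2.65], [-2.85, 2.85]. Speed limits (rad/s): [2.79, 2.79, 3.14, 3.14, 3.14, 3.14].

INTERFACE

Orientations are given as a unit quaternion [x, y, z, w].
In Python, from station import manip gives the robot as it stands.
- The arm moves only by the tool send_rows, never from a script. Its argument "steps" is a list that holds one entry, the list of rows, each a list of 5 numbers: the closure, from 0 (fully open) to 1 (shut), then the shift along the world's x, y, z in m, then the turn about the world's z in rad. A call has 1 to 8 rows; each row is the pose to reach, as a shift and turn from the pose commanded when the call began; what a row does not reach only later rows make up. A row lasts 1/8 s, in which the tool goes at most 62.5 mm and 10.7 degrees, less where a joint would pass 70% of its speed; a pose out of reach is approached as far as the arm can. A call with a gripper value outside its range is refused whole. The fingers move at their own pace and stop on an object; "grip_force" is the grip in N (left out, the last holds). Time passes only in rows, so rows that repeat a pose let the fingers close. It gives the time, the measured TCP pose, the force and the opening at its end, in the units of the state.
- manip.sense(): the state, without advancing time (a new reading comes with each control period).
- manip.snapshot(name): name is "scene" or "top" or "wrist"; returns the picture (480x640x3 uint8, red, green, blue); there is no depth.
- manip.camera_params(name): a dict with "fx", "fy", "cx", "cy" (pixels), "D" ([k1, k2, p1, p2, k3] as OpenCV has them; the pictures are not rectified), "T" (4x4, takes a point from camera to world coordinates); the wrist camera has in their place "tool_from_camera" (4x4, takes a point from camera to tool coordinates, whose origin is the TCP and whose axes are the tool frame's). Camera axes: x right, y down, z forward; pixel columns grow to the right and rows downward; lengths in m; the calibration is good to about 2 mm. A picture is of the moment at which its call begins: read the wrist's pose just before it. camera_params takes no time and is no camera call.
- manip.sign_off(): hands the job in, once; it reports no verdict.
The state is a dict: "t": time; "q": joint angles; "qd": joint speeds; "tau": joint torques, N m; "tcp_pos": TCP position; "tool_rot": TCP orientation; "force": force on the tool from outside, world axes, zero at the start; "ft_torque": the same for the moment, N m; "finger_gap": opening from 0.0 (shut) to 1.0 (fully open).
Only numpy, scipy, OpenCV 4.12 (cv2) and the standard library are available. Lean on these libraries where they do the work, as an engineer would, in place of code of your own. Each camera call takes 0.05 s, during which the arm holds its last target.

TASK

Take the ventilated guard door off the cream lamp house: pinch its red tab towards the black one to draw the sprung hinge pin, and lift it away. Hang it on the black lamp house the same way round: set it down gently between the hinge ears (the stop rail behind them lines it up by feel; press only lightly) and let the tabs out, so that both hinge pins are fully home in their holes and the door lies flat. Do not force anything, and leave the jar, the slide box and the screwdriver alone.

Things in the scene. Friction and masses are not known exactly. Their poses are not given: they have to be found in the camera images.
- guard_grip (a point): Grip point of the loose aluminium guard door (200 g): midway between the outer faces of its two upright tabs when its pin is home, 40 mm above its flat underside and right above the hinge axis. Door axes: z up, y along the hinge, x away from the panel. Under the tabs lies the hinge bar, 16 x 120 x 16 mm (x, y, z), spanning y -50 to +70: keep fingertips over 16 mm above the underside.
- guard_panel (a point): Middle of the door's thin louvred panel: 84 x 100 x 3 mm, from 8 to 92 mm on the -x side of the hinge axis; it rests on the house's top.
- black_tab (a point): Outer face (+y side) of the black tab, which is fixed to the door: 20 mm wide (x), 6 thick (y), 16 to 50 mm above the door's underside; 30 mm from guard_grip.
- red_tab (a point): Outer face (-y side) of the red tab, which moves with the sprung pin: same size and height as the black one; 30 mm from guard_grip with the pin home. Outer faces 60 mm apart with the pin home, 36 with it drawn. The pin's tip, 8 mm dia, is 46 mm further to -y than this face, 8 mm above the underside; 6 mm behind the tip a 13 mm collar stops on the ear.
- stub_tip (a point): Tip of the fixed round hinge stub, 8 mm dia, that sticks out 6 mm from the +y end of the hinge bar; on the hinge axis, 8 mm above the door's underside, 76 mm from guard_grip along y.
- pull_pin (a joint): Sprung pin with the red tab, sliding along the door's y. 0 = home, collar on the ear; -0.002 = out in free air; +0.024 = drawn to its stop. Spring 6 N at 0, 9.6 N at 0.024: pinch with about 20 N. Closing evenly about guard_grip draws the pin 24 mm while the door shifts 12 mm along -y, so stub and pin both stand 6 mm clear of the ears; slowly letting out reverses this.
- old_seat (a point): On the cream house's flat top, 100 mm above the work surface, under the hinge axis, midway between the hinge ears. x to the rear of the house, y along the hinge. The door starts here, guard_grip 40 mm above. Ears and rail as on the black house.
- new_seat (a point): On the black house's flat top, 100 mm above the work surface: nominal point under the hinge axis, midway between the ears; x to the rear, y along the hinge. The steel bracket (ears and rail in one) is clamped in slots: it truly sits anywhere up to 10 mm forward or back of nominal along x (fixed during the job, not measured); along y it is exact. In front of the bar the top is clear.
- new_ears (a point): Nominal hinge axis on the black house, 8 mm above new_seat, midway between the two ears (same unknown x shift). Ears: inner faces at y -70 and +70 mm, 6 thick, 22 tall, from x -24 to +14; in each a through hole, 10.4 mm wide (x) by 11 tall, centred on the axis.
- new_rail (a point): Nominal front face, mid-height, of the bracket's stop rail (14 mm tall, from ear to ear), 8.5 mm behind the hinge axis (same unknown x shift). With the hinge bar's rear face against the rail, stub and pin are 0.5 mm behind the middle of the holes, in line enough to enter.
- old_house: Cream lamp house that wears the guard, fixed, 130 x 180 x 100 mm (x, y, z), open bay under the guard. Origin: centre of its underside; its front (green switch) faces -x. old_seat is 34 mm behind its middle.
- new_house: Black lamp house without a guard, amber bulb showing in the open bay, same size and make, fixed, carries the bracket. Origin: centre of its underside. new_seat is 34 mm behind its middle.
- jar_mid (a point): Bystander: clear specimen jar, 36 mm dia, 62 mm tall, its middle.
- slide_box_mid (a point): Bystander: blue box of glass slides, 34 x 85 x 32 mm, its middle.
- screwdriver: Bystander: screwdriver, 150 mm long, lying on the bench; origin under its middle.
Not all that is in view belongs to the job. What is shaped like the old_house but purple is not meant.

How it is judged:
On the way:
1. the guard door is lifted clear of the cream lamp house (z of guard_grip in the frame of old_seat above 0.07 m), for 0.2 s.
At the end, for the whole second after the job is handed in: The guard door lies flat (within 0.06 rad, 3 mm in height) on the black lamp house, square to it within 0.06 rad, its stub in one ear and its sprung pin out (pull_pin below 0.003) in the other: guard_grip within 2.5 mm of new_seat along y and within 12.5 mm along x (the bracket's own play) (x of guard_grip in the frame of new_seat between -0.0125 and 0.0125 m and y of guard_grip in the frame of new_seat between -0.0025 and 0.0025 m and z of guard_grip in the frame of new_seat between 0.037 and 0.043 m and angle between guard_grip's own z axis and vertical below 0.06 rad and angle between the x axis of guard_grip and the x axis of new_seat, either way round below 0.06 rad and value of joint pull_pin below 0.003 m); the robot touches nothing.
It fails at once if the door is pressed too hard against the stop rail of the black lamp house's bracket (over 20 N) (contact force between guard and new_bracket_c0 above 20 N).
It fails at once if the guard door is forced against the black lamp house (over 40 N) (contact force between guard and new_house above 40 N).
It fails at once if the guard door is forced against the cream lamp house (over 40 N) (contact force between guard and old_house above 40 N).
It fails at once if the jar, the slide box or the screwdriver is disturbed (moved over 15 mm) (distance of any of jar_mid, slide_box_mid, screwdriver from where it was at the start of the episode above 0.015 m).
It also fails if it takes over 64 s, if anything falls off the work surface, if the arm or the gripper's body presses on something with over 40 N, if the wrist force passes 120 N, or if a joint passes its speed limit or range.

## Working session

There is one attempt and no reset: what is moved stays moved. The work goes in short steps, Python scripts to look and compute and a tool call to move; the robot and the scene stay as the last step left them, time stands still between calls to the robot, and variables do not carry over. Pictures are saved under pics/ and viewed, and the job is handed in when it is done.

Besides the shell and the picture viewer there is one more tool, called by a JSON object that holds its "fn" and its "kwargs". send_rows: Moves the arm, as the interface text tells. Its arguments: {"type":"object","properties":{"steps":{"type":"array","items":{"type":"array","items":{"type":"array","items":{"type":"number"}}}},"grip_force":{"type":"number"}},"required":["steps"]}

```bash
mkdir -p pics
python3 - <<'E'
from station import manip
import cv2
s=manip.sense(); print(s)
for n in("scene","top","wrist"):
    cv2.imwrite(f"pics/{n}0.png",manip.snapshot(n)[:,:,::-1])
    p=manip.camera_params(n); print(n,p)
E
```

```text
{'t': 0.0, 'q': array([ 1.09051524e+00,  5.28481210e-01,  1.43393300e+00,  3.06036996e-05,
        1.18143084e+00, -1.78502202e-01]), 'qd': array([-1.07681264e-03,  2.12597086e-03, -9.43959549e-04,  7.36099025e-05,
        2.15652978e-03, -2.59923523e-04]), 'tau': array([ 3.75167465e-04, -4.42340076e+01, -1.78033018e+01, -8.66551272e-05,
        8.35865038e-03,  1.36540831e-05]), 'tcp_pos': array([0.18537912, 0.5960989 , 0.23031464]), 'tool_rot': array([-0.41949824,  0.57019911,  0.41881484,  0.56876036]), 'force': array([-0.11183478, -0.01621355, -0.12198774]), 'ft_torque': array([-0.01737624, -0.0396535 ,  0.02650691]), 'finger_gap': 0.9961138975048528}
scene {'fx': 499.6762365328722, 'fy': 499.6762365328722, 'cx': 316.40212082782074, 'cy': 239.9486656472069, 'D': array([-0.07074914,  0.        ,  0.        ,  0.        ,  0.        ]), 'T': array([[ 0.71611077,  0.50996488, -0.47657233,  0.93112129],
       [ 0.6978616 , -0.53603724,  0.47502975, -0.38428245],
       [-0.01321203, -0.67275545, -0.73974695,  0.77770342],
       [ 0.        ,  0.        ,  0.        ,  1.        ]])
[... 285 characters left out ...]
  0.00505531,  0.00578844],
       [-0.00409609, -0.15853745, -0.98734447,  1.02661746],
       [ 0.        ,  0.        ,  0.        ,  1.        ]])}
wrist {'fx': 356.7285713567225, 'fy': 356.7285713567225, 'cx': 315.6009526712531, 'cy': 235.57783731539016, 'D': array([-0.04152066,  0.        ,  0.        ,  0.        ,  0.        ]), 'tool_from_camera': array([[-2.89644733e-04, -3.03946491e-01,  9.52689061e-01,
        -1.42584356e-01],
       [-3.56635487e-04, -9.52689009e-01, -3.03946583e-01,
         7.66583527e-02],
       [ 9.99999894e-01, -4.27799254e-04,  1.67543248e-04,
        -1.02819118e-03],
       [ 0.00000000e+00,  0.00000000e+00,  0.00000000e+00,
         1.00000000e+00]])}
```

View pics/scene0.png

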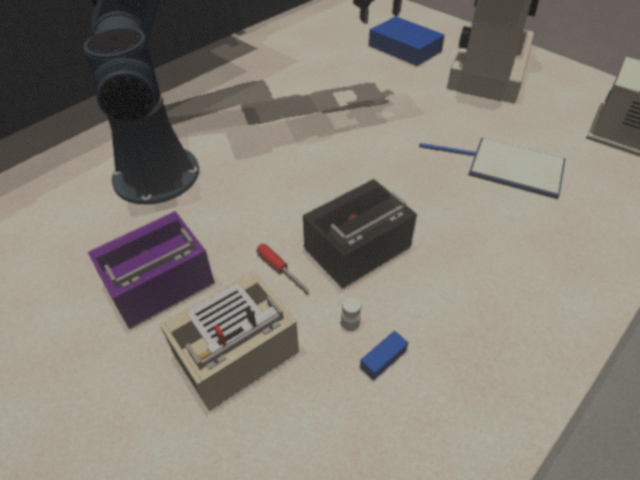

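View pics/top0.png

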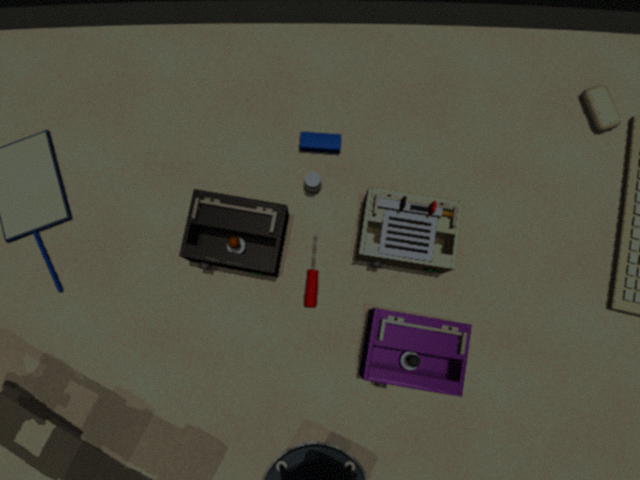

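View pics/wrist0.png

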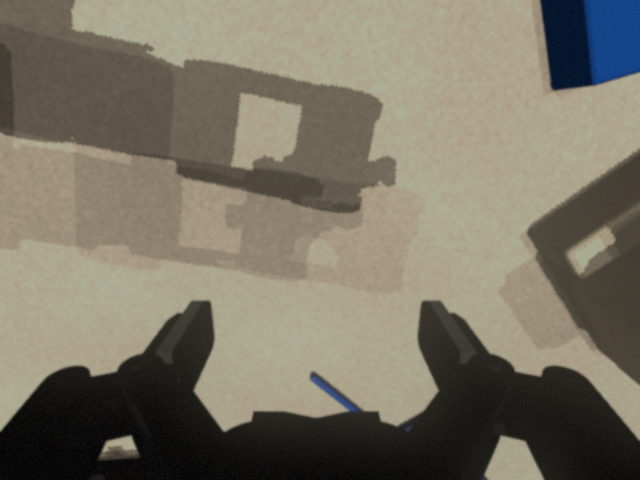

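Scene: the cream house with guard is at top-view (408,230). Lookalikes are the purple decoy (418,350) and the black target (235,235). The red tab is near (434,208), and the red screwdriver handle (311,288) could be mistaken for it by colour. By description the guard is the louvred one on the cream house, so I'll check that in a close crop.

Run:
```python
import cv2, numpy as np
t=cv2.imread("pics/top0.png")
def crop(im,x0,y0,w,h,f,name):
    c=cv2.resize(im[y0:y0+h,x0:x0+w],None,fx=f,fy=f,interpolation=cv2.INTER_CUBIC)
    c=np.clip(c.astype(float)*1.8,0,255).astype(np.uint8); cv2.imwrite(name,c)
crop(t,345,175,130,105,6,"pics/c1.png")
crop(t,170,175,130,105,6,"pics/c2.png")
s=cv2.imread("pics/scene0.png")
crop(s,155,265,150,140,4,"pics/c3.png")
```

```text
(no output)
```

View pics/c1.png

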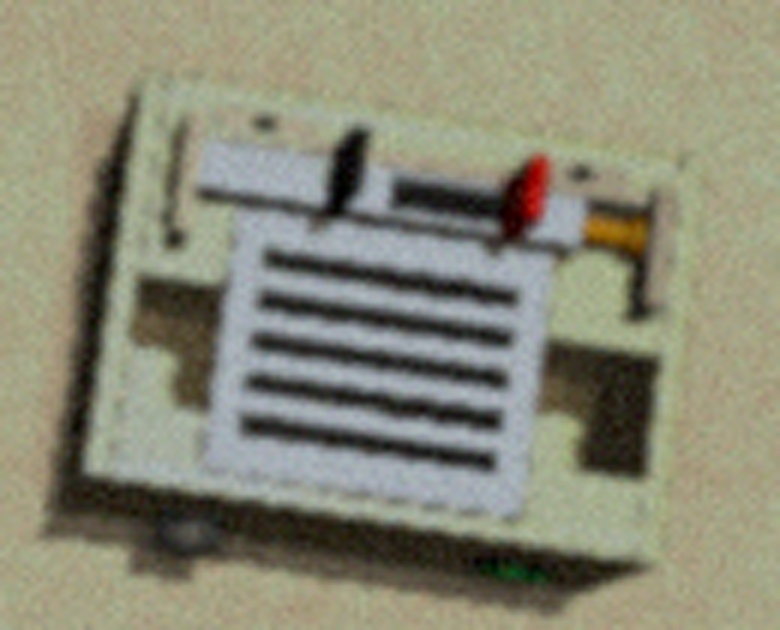

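View pics/c2.png

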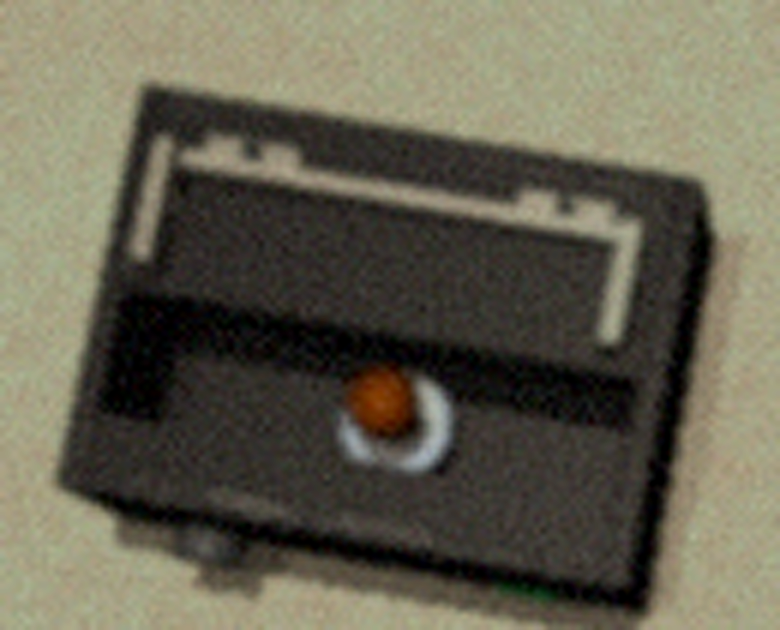

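View pics/c3.png

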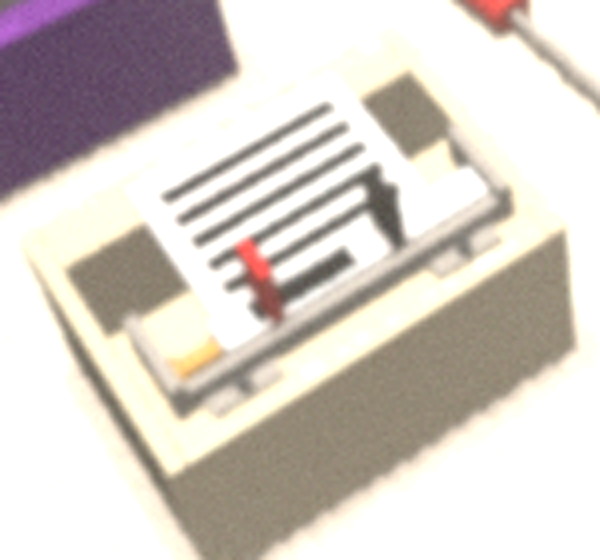

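The crops confirm it: the cream house wears the louvred guard, with the red tab at crop (525,195), the black tab at (347,170) and an orange pin on the right. The black house has a bare bracket and an amber bulb. Next I'll measure the house tops from their corners.

```bash
cat > h.py <<'E'
import cv2, numpy as np
from station import manip
from scipy.spatial.transform import Rotation as R
def rays(px,n,s=None):
    p=manip.camera_params(n); K=np.array([[p['fx'],0,p['cx']],[0,p['fy'],p['cy']],[0,0,1]])
    u=cv2.undistortPoints(np.array(px,float).reshape(-1,1,2),K,p['D']).reshape(-1,2)
    if n=='wrist':
        T=np.eye(4);T[:3,:3]=R.from_quat(s['tool_rot']).as_matrix();T[:3,3]=s['tcp_pos'];T=T@p['tool_from_camera']
    else:T=p['T']
    d=np.c_[u,np.ones(len(u))]@T[:3,:3].T
    return T[:3,3],d
def onz(px,n,z,s=None):
    o,d=rays(px,n,s); z=np.broadcast_to(z,len(d)); return o+d*((z-o[2])/d[:,2])[:,None]
def proj(P,n,s=None):
    p=manip.camera_params(n); K=np.array([[p['fx'],0,p['cx']],[0,p['fy'],p['cy']],[0,0,1]])
    if n=='wrist':
        T=np.eye(4);T[:3,:3]=R.from_quat(s['tool_rot']).as_matrix();T[:3,3]=s['tcp_pos'];T=T@p['tool_from_camera']
    else:T=p['T']
    Ti=np.linalg.inv(T)
    return cv2.projectPoints(np.array(P,float).reshape(-1,1,3),cv2.Rodrigues(Ti[:3,:3])[0],Ti[:3,3],K,p['D'])[0].reshape(-1,2)
E
python3 - <<'E'
from h import *
def house(c,off):
    px=np.array(c)/6.+off
    P=onz(px,'top',0.1)  # rearleft, rearright, frontright, frontleft
    print(np.round(P[:,:2],4), [round(np.linalg.norm(P[i]-P[i-1])*1000) for i in range(4)])
    ctr=P.mean(0); yv=(P[0]-P[1]+P[3]-P[2])[:2]; xv=(P[0]+P[1]-P[2]-P[3])[:2]
    print('ctr',ctr,'yaw from y',np.arctan2(-yv[0],yv[1]),'from x',np.arctan2(xv[1],xv[0]))
house([(145,75),(685,160),(650,565),(85,475)],(345,175))
house([(150,88),(705,185),(645,610),(62,485)],(170,175))
# tabs
px=np.array([(357,130),(335,210),(540,160),(515,238)])/6.+(345,175)
print(onz(px,'top',[.15]*4))
E
```

```text
[[ 0.5906 -0.0984]
 [ 0.5646 -0.2683]
 [ 0.437  -0.2522]
 [ 0.4641 -0.0784]] [128, 172, 129, 176]
ctr [ 0.51407575 -0.17430639  0.1       ] yaw from y -0.15298479113403138 from x -0.14109738879660036
[[0.585  0.2304]
 [0.5543 0.0548]
 [0.4217 0.0713]
 [0.4589 0.2523]] [128, 178, 134, 185]
ctr [0.5049777  0.15218282 0.1       ] yaw from y -0.18776981617999577 from x -0.14741419341600226
[[ 0.56107711 -0.15552212  0.15      ]
 [ 0.53678933 -0.14838842  0.15      ]
 [ 0.55241519 -0.20990352  0.15      ]
 [ 0.52875186 -0.20162252  0.15      ]]
```

Run:
```python
from h import *
s=manip.sense(); M=R.from_quat(s['tool_rot']).as_matrix(); print(s['t'],M.round(3))
print('jaw yaw',np.arctan2(M[1,2],M[0,2]))
p=manip.camera_params('wrist')['tool_from_camera']; print((M@p[:3,3]).round(3))
```

```text
0.15 [[-0.001 -0.955  0.297]
 [-0.002  0.297  0.955]
 [-1.     0.    -0.002]]
jaw yaw 1.269044991623617
[-0.073  0.022  0.143]
```

{"fn": "send_rows", "kwargs": {"steps": [[[0,0.03,-0.035,0.005,0.02],[0,0.065,-0.08,0.01,0.04],[0,0.1,-0.128,0.01,0.08],[0,0.138,-0.177,0.01,0.12],[0,0.176,-0.226,0.01,0.13],[0,0.214,-0.275,0.01,0.13],[0,0.252,-0.324,0.01,0.13],[0,0.29,-0.373,0.01,0.13]]]}}

```text
t: 1.15
tcp_pos: [0.4766, 0.222, 0.2412]
tool_rot: [-0.455, 0.541, 0.455, 0.541]
force: [0.9, 0.1, 0.3]
finger_gap: 0.998
```

{"fn": "send_rows", "kwargs": {"steps": [[[0,0.03,-0.04,0,0],[0,0.05,-0.065,0,0],[0,0.06,-0.076,0,0],[0,0.06,-0.076,0,0],[0,0.06,-0.076,0,0]]]}}

```text
t: 1.78
tcp_pos: [0.5346, 0.1489, 0.2411]
tool_rot: [-0.455, 0.541, 0.456, 0.54]
force: [-0.5, 0.2, -0.1]
finger_gap: 0.997
```

Run:
```python
from h import *
s=manip.sense(); im=manip.snapshot('wrist')
np.save('wb.npy',[*s['tcp_pos'],*s['tool_rot']]); print(s['t'],s['tcp_pos'],s['force'])
im=im[:,:,::-1]; cv2.imwrite('pics/wb.png',im)
cv2.imwrite('pics/wb2.png',np.clip(im*1.6,0,255).astype(np.uint8))
```

```text
1.775 [0.53457555 0.14885933 0.24112014] [-0.45028782  0.18122449 -0.09425595]
```

View pics/wb2.png

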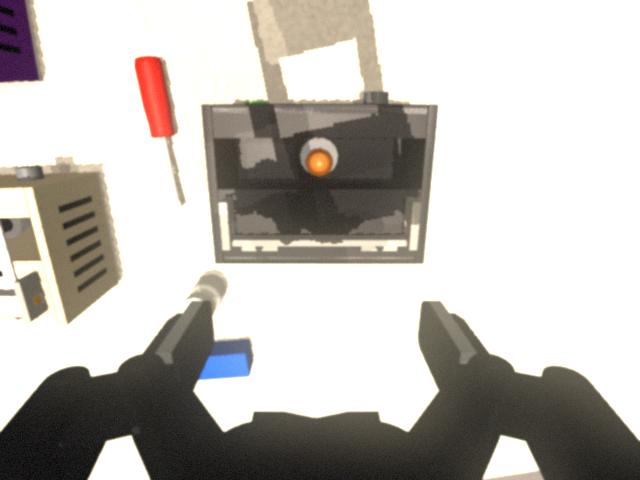

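Run:
```python
from h import *
im=cv2.imread('pics/wb.png')
c=im[90:280,190:450].astype(float); c=255*(np.clip(c*1.2,0,255)/255)**0.6
cv2.imwrite('pics/wbc.png',cv2.resize(c.astype(np.uint8),None,fx=3,fy=3,interpolation=cv2.INTER_CUBIC))
```

```text
(no output)
```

View pics/wbc.png

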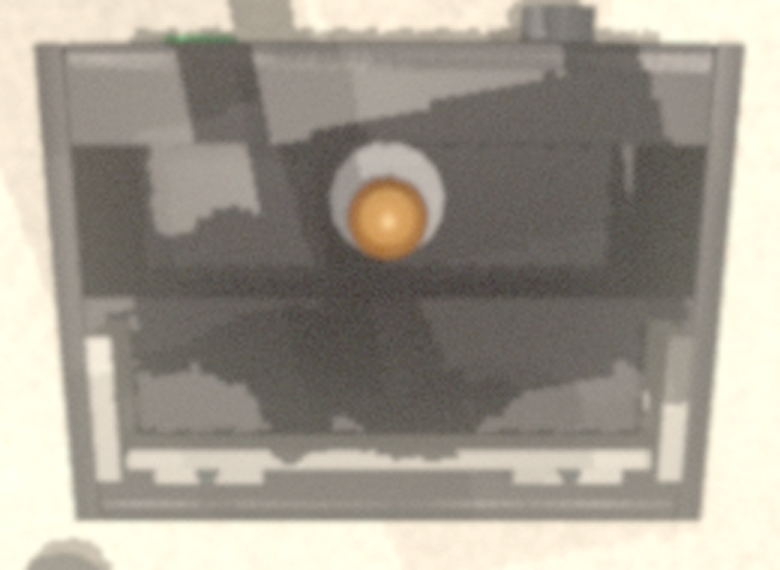

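```bash
cat >> h.py <<'E'
def ld(f):
    a=np.load(f); return dict(tcp_pos=a[:3],tool_rot=a[3:])
E
python3 - <<'E'
from h import *
s=ld('wb.npy')
f=lambda a:(np.array(a,float)+.5)/3-.5+(190,90)
P=onz(f([(36,44),(743,44),(698,520),(77,518)]),'wrist',0.1,s)[:,:2]
print(P.round(4),[round(1000*np.linalg.norm(P[i]-P[i-1])) for i in range(4)])
ctr=P.mean(0); yv=P[1]-P[0]+P[2]-P[3]; th=np.arctan2(-yv[0],yv[1]); xv=P[3]+P[2]-P[0]-P[1]
print(ctr,th,np.arctan2(xv[1],xv[0]))
e=np.array([np.cos(th),np.sin(th)]);n=np.array([-e[1],e[0]])
print('seat from corners',ctr+.034*e)
E_=onz(f([(87,337),(113,337),(663,337),(693,337),(97,481),(673,481)]),'wrist',.122,s)[:,:2]
print('ears local',[( (p-ctr)@e-.034,(p-ctr)@n) for p in E_.round(4)])
Rl=onz(f([(150,451),(390,451),(630,451)]),'wrist',.114,s)[:,:2]
print('rail',Rl.round(4),[( (p-ctr)@e-.034,(p-ctr)@n) for p in Rl])
v=E_[5]-E_[4];v2=Rl[2]-Rl[0];print(np.arctan2(-v[0],v[1]),np.arctan2(-v2[0],v2[1]))
E
```

```text
[[0.4308 0.0785]
 [0.4609 0.2537]
 [0.5877 0.2317]
 [0.5568 0.0566]] [128, 178, 129, 178]
[0.50904418 0.15510722] -0.17257884588813457 -0.17201767907078683
seat from corners [0.54253912 0.14926862]
ears local [(np.float64(-0.027561953833278363), np.float64(-0.07562505174717776)), (np.float64(-0.027577324230277252), np.float64(-0.06913122669941923)), (np.float64(-0.027793454809178553), np.float64(0.06837427605437194)), (np.float64(-0.02780069196759242), np.float64(0.07598610550750196)), (np.float64(0.010681569679314315), np.float64(-0.07606426620706838)), (np.float64(0.010486215342886504), np.float64(0.07413334308376966))]
rail [[0.5367 0.0859]
 [0.5475 0.1488]
 [0.5584 0.2118]] [(np.float64(0.005096424998196854), np.float64(-0.06345513920554972)), (np.float64(0.004991748983081974), np.float64(0.0003909048269017838)), (np.float64(0.004902588908021276), np.float64(0.06429159690990809))]
-0.17108738423354344 -0.17106150033934758
```

The wrist view shows the black house's corners, with the ears at local y ≈ ±69 mm inner and the rail face at x ≈ +5 mm. So the bracket is shifted about −3.5 mm, and yaw is −0.171. Next I'll look at the cream house.

{"fn": "send_rows", "kwargs": {"steps": [[[0,0,-0.03,0,0.01],[0,0,-0.08,0,0.01],[0,0,-0.14,0,0.01],[0,0,-0.2,0,0.01],[0,0,-0.26,0,0.01],[0,0,-0.3,0,0.01],[0,0,-0.32,0,0.01],[0,0,-0.327,0,0.01]]]}}

```text
t: 2.82
tcp_pos: [0.5357, -0.1788, 0.2413]
tool_rot: [-0.458, 0.539, 0.458, 0.539]
force: [0.8, -0.5, 0.4]
finger_gap: 0.999
```

{"fn": "send_rows", "kwargs": {"steps": [[[0,0,0,0,0],[0,0,0,0,0]]]}}

```text
t: 3.08
tcp_pos: [0.5357, -0.1775, 0.2413]
tool_rot: [-0.458, 0.538, 0.459, 0.538]
force: [0.3, 0.3, 0.2]
finger_gap: 1.0
```

Run:
```python
from h import *
s=manip.sense(); im=manip.snapshot('wrist')
np.save('wc.npy',[*s['tcp_pos'],*s['tool_rot']]); print(s['t'],s['tcp_pos'],s['force'],s['qd'])
im=im[:,:,::-1]; cv2.imwrite('pics/wc.png',im)
c=im[80:300,180:460].astype(float)
c=255*(np.clip(c*.9,0,255)/255)**1.2
cv2.imwrite('pics/wcc.png',cv2.resize(c.astype(np.uint8),None,fx=2.8,fy=2.7,interpolation=cv2.INTER_CUBIC))
```

```text
3.075 [ 0.5356683  -0.17754324  0.24129226] [0.26215434 0.33874745 0.23642756] [-0.00042415 -0.00031272 -0.00253898 -0.00099258 -0.00205662 -0.00306178]
```

View pics/wcc.png

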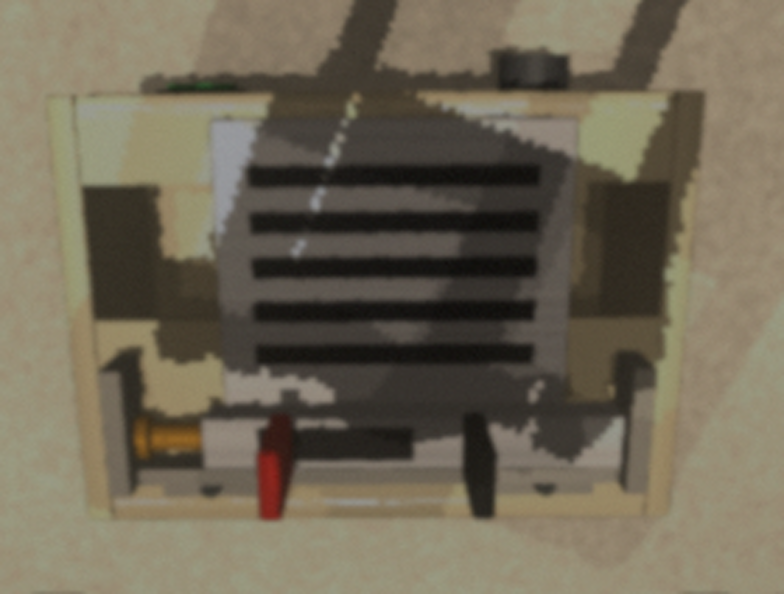

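Run:
```python
from h import *
s=ld('wc.npy')
f=lambda a:(np.array(a,float)+.5)/(2.8,2.7)-.5+(180,80)
P=onz(f([(49,95),(705,92),(668,516),(92,516)]),'wrist',0.1,s)[:,:2]
print(P.round(4),[round(1000*np.linalg.norm(P[i]-P[i-1])) for i in range(4)])
ctr=P.mean(0); yv=P[1]-P[0]+P[2]-P[3]; th=np.arctan2(-yv[0],yv[1]); xv=P[3]+P[2]-P[0]-P[1]
print(ctr,th,np.arctan2(xv[1],xv[0]))
e=np.array([np.cos(th),np.sin(th)]);n=np.array([-e[1],e[0]])
print('seat from corners',ctr+.034*e)
def loc(px,z): 
    p=onz(f(px),'wrist',z,s)[:,:2]; print([(((q-ctr)@e-.034).round(4),((q-ctr)@n).round(4)) for q in p]); return p
t=loc([(260,518),(282,518),(260,453),(473,516),(495,516),(495,452)],.150)
print('tabs mid', (t[0]+t[2]+t[4]+t[5])/4)
loc([(210,118),(578,118)],.103)
loc([(103,370),(652,370),(130,490),(630,490)],.122)
M=R.from_quat(s['tool_rot']).as_matrix(); print('jaw',np.arctan2(M[1,2],M[0,2])-np.pi/2)
s=manip.sense()
c=(t[0]+t[2]+t[4]+t[5])/4; print(c-s['tcp_pos'][:2])
```

```text
[[ 0.4395 -0.2543]
 [ 0.4672 -0.0783]
 [ 0.5948 -0.0981]
 [ 0.5663 -0.2739]] [128, 178, 129, 178]
[ 0.51696944 -0.17615548] -0.15824056234208017 -0.15378391502421887
seat from corners [ 0.55054465 -0.18151324]
[(np.float64(0.0092), np.float64(-0.0302)), (np.float64(0.0092), np.float64(-0.0246)), (np.float64(-0.0089), np.float64(-0.0295)), (np.float64(0.0088), np.float64(0.0239)), (np.float64(0.0088), np.float64(0.0295)), (np.float64(-0.0091), np.float64(0.0289))]
tabs mid [ 0.55049809 -0.18182917]
[(np.float64(-0.0916), np.float64(-0.0453)), (np.float64(-0.0914), np.float64(0.0539))]
[(np.float64(-0.0239), np.float64(-0.0748)), (np.float64(-0.0235), np.float64(0.0742)), (np.float64(0.0124), np.float64(-0.0703)), (np.float64(0.0128), np.float64(0.0709))]
jaw -0.1599198920062559
[ 0.01478145 -0.00412275]
```

Measurements agree within 1 mm: guard_grip is at about (0.5505, −0.182), and the tabs, corners and ears match their nominal positions. Descending over the tabs.

{"fn": "send_rows", "kwargs": {"steps": [[[0,0.007,-0.002,-0.02,0.002],[0,0.0148,-0.0043,-0.05,0.002],[0,0.0148,-0.0043,-0.08,0.002],[0,0.0148,-0.0043,-0.1,0.002],[0,0.0148,-0.0043,-0.113,0.002],[0,0.0148,-0.0043,-0.12,0.002],[0,0.0148,-0.0043,-0.12,0.002],[0,0.0148,-0.0043,-0.12,0.002]]]}}

```text
t: 4.12
tcp_pos: [0.5511, -0.1838, 0.1221]
tool_rot: [-0.459, 0.538, 0.458, 0.538]
force: [-0.3, -0.3, 0.6]
finger_gap: 1.003
```

Run:
```python
from h import *
s=manip.sense(); im=manip.snapshot('wrist')[:,:,::-1]; print(s['t'],s['tcp_pos'],s['force'])
cv2.imwrite('pics/wd.png',im)
```

```text
4.125 [ 0.55109215 -0.18380822  0.1220802 ] [-0.30145848 -0.3080687   0.55784896]
```

View pics/wd.png

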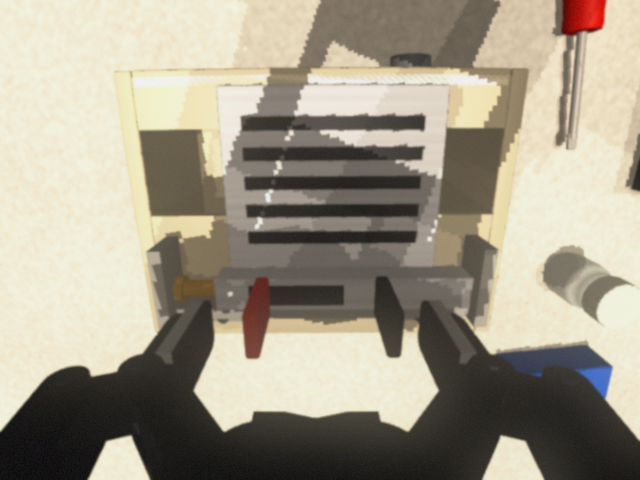

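The fingers straddle the tabs: red outer face at col ~245, black at ~402, finger centre at 316. That leaves about 1.8 mm of y offset to correct. I'll correct it and then close slowly.

{"fn": "send_rows", "kwargs": {"steps": [[[0,-0.0003,0.0018,-0.001,0],[0.1,-0.0003,0.0018,-0.001,0],[0.18,-0.0003,0.0018,-0.001,0],[0.24,-0.0003,0.0018,-0.001,0],[0.26,-0.0003,0.0018,-0.001,0]]], "grip_force": 25}}

```text
t: 4.8
tcp_pos: [0.5502, -0.1818, 0.1203]
tool_rot: [-0.458, 0.538, 0.458, 0.538]
force: [-0.3, -0.7, -0.2]
finger_gap: 0.736
```

Run:
```python
from h import *
s=manip.sense(); im=manip.snapshot('wrist')[:,:,::-1]; print(s['t'],s['tcp_pos'],s['force'],s['finger_gap'])
cv2.imwrite('pics/we.png',cv2.resize(im[220:400,140:480],None,fx=2.3,fy=2.3))
```

```text
4.8 [ 0.55023445 -0.18181568  0.12030064] [-0.28572665 -0.66820816 -0.21712671] 0.7364510950735815
```

View pics/we.png

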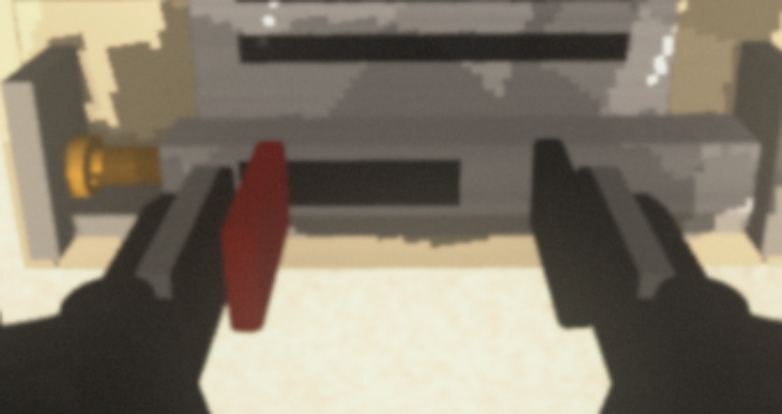

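Gap is about 62.6 mm and even on both tabs. Drawing the pin.

{"fn": "send_rows", "kwargs": {"steps": [[[0.3,0,0,0,0],[0.35,0,0,0,0],[0.4,0,0,0,0],[0.45,0,0,0,0],[0.5,0,0,0,0],[0.55,0,0,0,0],[0.6,0,0,0,0],[0.65,0,0,0,0]]], "grip_force": 25}}

```text
t: 5.85
tcp_pos: [0.5511, -0.1792, 0.1231]
tool_rot: [-0.458, 0.537, 0.459, 0.54]
force: [-0.1, 9.8, 17.5]
finger_gap: 0.419
```

{"fn": "send_rows", "kwargs": {"steps": [[[0.65,0,0,0,0],[0.65,0,0,0,0]]]}}

```text
t: 6.1
tcp_pos: [0.5512, -0.1792, 0.1232]
tool_rot: [-0.458, 0.537, 0.459, 0.54]
force: [-0.7, 11.1, 16.8]
finger_gap: 0.418
```

Run:
```python
from h import *
s=manip.sense(); im=manip.snapshot('wrist')[:,:,::-1]; print(s['t'],s['tcp_pos'],s['force'],s['finger_gap'])
cv2.imwrite('pics/wf.png',cv2.resize(im[220:400,140:480],None,fx=2.3,fy=2.3))
```

```text
6.1 [ 0.55117008 -0.17921864  0.1231581 ] [-0.72554177 11.14971555 16.81303002] 0.41806867382774765
```

View pics/wf.png

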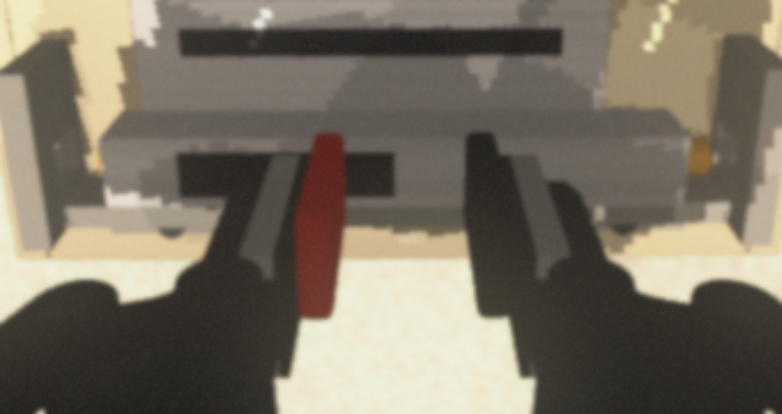

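The pin is drawn, with a gap of 35.5 mm. Both orange tips stand clear of the ears: left at ~(95,160), right at ~(700,155). The closing swing pressed the door down by about 17 N, so I'll ease up first.

{"fn": "send_rows", "kwargs": {"steps": [[[0.65,0,0,0.001,0],[0.65,0,0,0.002,0],[0.65,0,0,0.003,0],[0.65,0,0,0.004,0],[0.65,0,0,0.005,0]]]}}

```text
t: 6.78
tcp_pos: [0.5496, -0.1819, 0.1246]
tool_rot: [-0.458, 0.539, 0.459, 0.538]
force: [0.9, -0.5, -2.4]
finger_gap: 0.412
```

{"fn": "send_rows", "kwargs": {"steps": [[[0.65,0,0,0.005,0],[0.65,0,0,0.015,0],[0.65,0,0,0.03,0],[0.65,0,0,0.05,0],[0.65,0,0,0.07,0],[0.65,0,0,0.09,0],[0.65,0,0,0.1,0],[0.65,0,0,0.1,0]]]}}

```text
t: 7.78
tcp_pos: [0.5507, -0.182, 0.2265]
tool_rot: [-0.459, 0.538, 0.458, 0.539]
force: [-0.6, -0.1, -3.4]
finger_gap: 0.411
```

Run:
```python
from h import *
s=manip.sense(); print(s['t'],s['tcp_pos'],s['force'],s['finger_gap'])
im=manip.snapshot('wrist')[:,:,::-1]
cv2.imwrite('pics/wg.png',im)
cv2.imwrite('pics/sg.png',cv2.resize(manip.snapshot('scene')[200:420,120:420,::-1],None,fx=2.5,fy=2.5))
```

```text
7.775 [ 0.55066654 -0.18197767  0.22650697] [-0.57899727 -0.11241236 -3.4059178 ] 0.4106520964182892
```

View pics/wg.png

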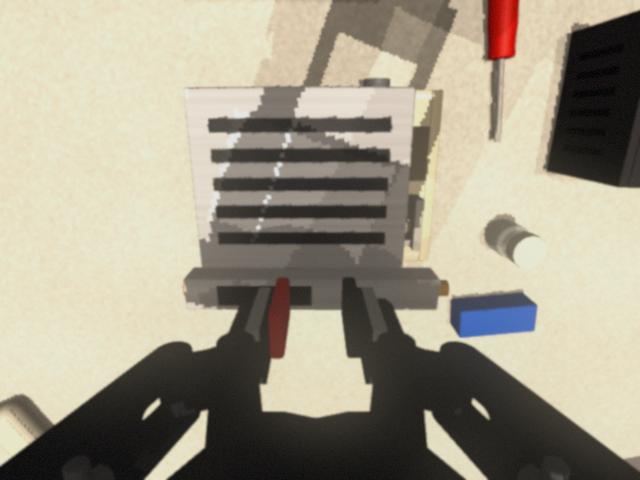

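View pics/sg.png

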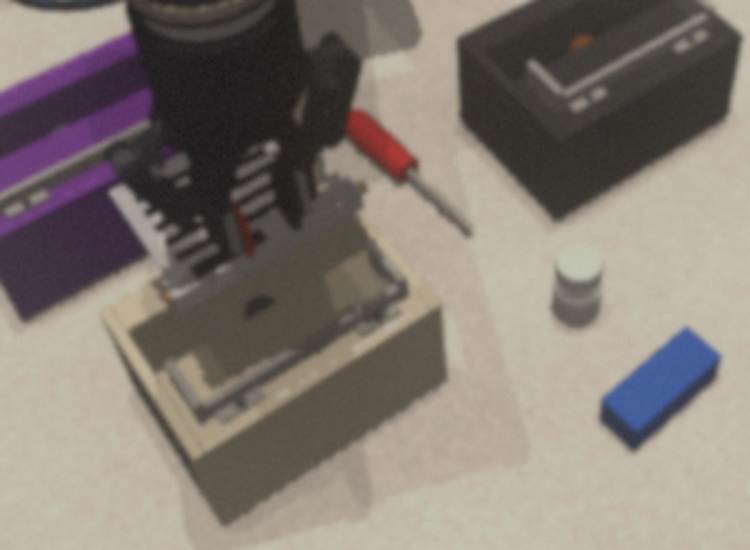

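Door is clear of the house. I'll measure its pose in the hand (height and tilt) using a zoomed view.

Run:
```python
from h import *
im=cv2.imread('pics/wg.png')
cv2.imwrite('pics/wg1.png',cv2.resize(im[225:365,170:465],None,fx=2.7,fy=2.7,interpolation=cv2.INTER_CUBIC))
cv2.imwrite('pics/wg2.png',cv2.resize(im[75:275,170:465],None,fx=2.7,fy=2.7,interpolation=cv2.INTER_CUBIC))
```

```text
(no output)
```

View pics/wg1.png

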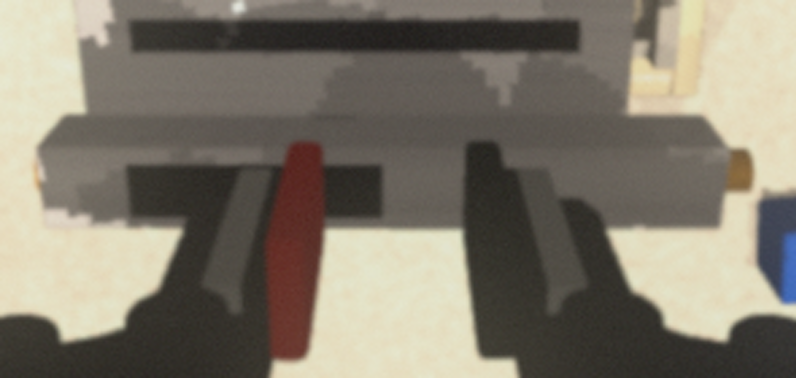

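View pics/wg2.png

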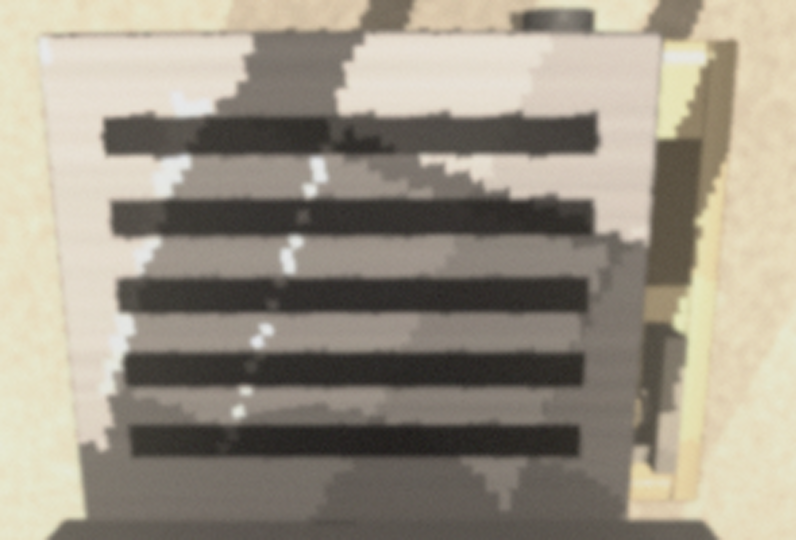

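```bash
cat > pose.py <<'E'
from h import *
def doorpose(px,obj):
    p=manip.camera_params('wrist'); K=np.array([[p['fx'],0,p['cx']],[0,p['fy'],p['cy']],[0,0,1]])
    ok,r,t=cv2.solvePnP(np.array(obj,float),np.array(px,float),K,p['D'])
    pr=cv2.projectPoints(np.array(obj,float),r,t,K,p['D'])[0].reshape(-1,2)
    T=np.eye(4);T[:3,:3]=cv2.Rodrigues(r)[0];T[:3,3]=t.ravel()
    return p['tool_from_camera']@T, pr-px
E
python3 - <<'E'
from pose import *
f=lambda a,o:(np.array(a,float)+.5)/2.7-.5+o
px=np.r_[f([(38,149),(728,148),(722,227),(44,228)],(170,225)),f([(38,35),(660,35),(628,520),(87,520)],(170,75))]
obj=[(-.008,-.05,.016),(-.008,.07,.016),(.008,.07,.016),(.008,-.05,.016)]
for a,b in((-.046,.054),(-.05,.05)):
    o=obj+[(-.092,a,.003),(-.092,b,.003),(-.008,b,.003),(-.008,a,.003)]
    T,res=doorpose(px,o)
    print(T.round(4)); print(res.round(1).tolist())
    # door axes in "level tool" frame: z up=-tool x, y=tool z, x=-tool y
    M=np.array([[0,-1,0],[0,0,1],[-1,0,0]])
    D=M@T[:3,:3]; print('door euler',R.from_matrix(D).as_euler('xyz').round(4),'pos of door origin rel TCP (x,y,z)',(M@T[:3,3]).round(4))
E
```

```text
[[-3.40e-03  4.60e-03 -1.00e+00  2.49e-02]
 [-1.00e+00 -3.00e-03  3.40e-03 -7.00e-04]
 [-2.90e-03  1.00e+00  4.60e-03 -1.27e-02]
 [ 0.00e+00  0.00e+00  0.00e+00  1.00e+00]]
[[0.0, -1.3], [1.6, -0.8], [0.1, 0.4], [1.6, 0.0], [-0.5, 0.1], [0.2, 0.4], [-1.8, 0.7], [-1.2, 0.6]]
door euler [-0.0046 -0.0034 -0.0029] pos of door origin rel TCP (x,y,z) [ 0.0007 -0.0127 -0.0249]
[[-5.400e-03  2.340e-02 -9.997e-01  2.500e-02]
 [-9.998e-01 -2.000e-02  5.000e-03 -7.000e-04]
 [-1.990e-02  9.995e-01  2.350e-02 -1.090e-02]
 [ 0.000e+00  0.000e+00  0.000e+00  1.000e+00]]
[[4.1, -2.2], [4.9, 0.2], [2.8, 1.0], [4.9, -0.7], [-2.5, -2.0], [-2.2, 2.8], [-6.4, 1.5], [-5.8, -0.4]]
door euler [-0.0234 -0.0054 -0.0199] pos of door origin rel TCP (x,y,z) [ 0.0007 -0.0109 -0.025 ]
```

The PnP fit is good: the door is level in the hand (<0.005 rad), offset (+0.7, −12.7) mm, underside 24.9 mm below the TCP. Working out the target over the black house.

Run:
```python
from h import *
s=manip.sense(); M=R.from_quat(s['tool_rot']).as_matrix(); jy=np.arctan2(M[1,2],M[0,2])-np.pi/2
seat=np.array([0.54254,0.14927]); th=-.1715; e=np.array([np.cos(th),np.sin(th)]);n=np.array([-e[1],e[0]])
tgt=seat+(-.0065-.0007)*e+0.0005*n
print('jaw',jy,'turn',th+.003-jy,'delta',tgt-s['tcp_pos'][:2],'e',e,'n',n, s['tcp_pos'])
```

```text
jaw -0.15980258868863695 turn -0.008697411311363062 delta [-0.01425186  0.33250877] e [ 0.98532988 -0.17066054] n [0.17066054 0.98532988] [ 0.54978281 -0.18151734  0.22493359]
```

{"fn": "send_rows", "kwargs": {"steps": [[[0.65,-0.001,0.02,0,-0.002],[0.65,-0.003,0.06,0,-0.004],[0.65,-0.005,0.105,0,-0.009],[0.65,-0.007,0.15,0,-0.009],[0.65,-0.009,0.195,0,-0.009],[0.65,-0.011,0.24,0,-0.009],[0.65,-0.013,0.28,0,-0.009],[0.65,-0.0143,0.31,0,-0.009]]]}}

```text
t: 8.88
tcp_pos: [0.5342, 0.1312, 0.2245]
tool_rot: [-0.456, 0.54, 0.457, 0.539]
force: [0.5, 0.2, -2.9]
finger_gap: 0.41
```

{"fn": "send_rows", "kwargs": {"steps": [[[0.65,0,0.014,0,0],[0.65,0,0.02,-0.002,0],[0.65,0,0.0225,-0.01,0],[0.65,0,0.0225,-0.02,0],[0.65,0,0.0225,-0.03,0],[0.65,0,0.0225,-0.04,0],[0.65,0,0.0225,-0.04,0],[0.65,0,0.0225,-0.04,0]]]}}

```text
t: 9.88
tcp_pos: [0.5362, 0.1507, 0.1854]
tool_rot: [-0.456, 0.54, 0.456, 0.54]
force: [-0.2, -0.4, -0.9]
finger_gap: 0.407
```

Run:
```python
from h import *
s=manip.sense(); print(s['t'],s['tcp_pos'],s['force'],s['finger_gap'])
im=manip.snapshot('wrist')[:,:,::-1]
np.save('wh.npy',[*s['tcp_pos'],*s['tool_rot']])
cv2.imwrite('pics/wh.png',im)
cv2.imwrite('pics/wh1.png',cv2.resize(im[60:360,140:480],None,fx=2.2,fy=2,interpolation=cv2.INTER_CUBIC))
M=R.from_quat(s['tool_rot']).as_matrix(); jy=np.arctan2(M[1,2],M[0,2])-np.pi/2
seat=np.array([0.54254,0.14927]); th=-.1715; e=np.array([np.cos(th),np.sin(th)]);n=np.array([-e[1],e[0]])
d=s['tcp_pos'][:2]-seat;print('tcp local',d@e,d@n,jy)
```

```text
9.875 [0.53615647 0.15066215 0.18536822] [-0.17903468 -0.41460356 -0.91726678] 0.40734561609301567
tcp local -0.006527469502997218 0.0002823134214695186 -0.16896875668162714
```

View pics/wh1.png

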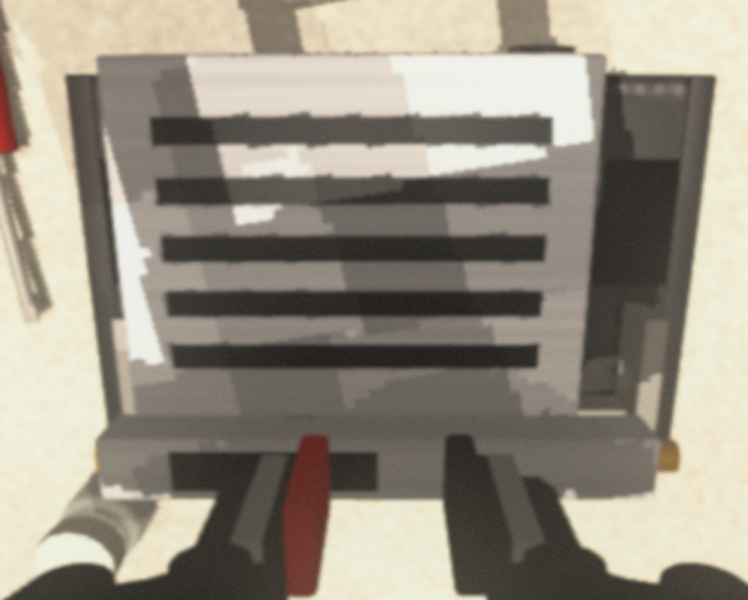

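Positioned above the ears with the door square. Descending to about 4 mm above the top.

{"fn": "send_rows", "kwargs": {"steps": [[[0.65,-0.0007,0,-0.008,0],[0.65,-0.0007,0,-0.02,0],[0.65,-0.0007,0,-0.031,0],[0.65,-0.0007,0,-0.041,0],[0.65,-0.0007,0,-0.049,0],[0.65,-0.0007,0,-0.054,0],[0.65,-0.0007,0,-0.056,0],[0.65,-0.0007,0,-0.056,0]]]}}

```text
t: 10.92
tcp_pos: [0.5353, 0.1507, 0.1294]
tool_rot: [-0.456, 0.54, 0.456, 0.54]
force: [-0.7, -0.1, -1.9]
finger_gap: 0.411
```

```bash
cat > chk.py <<'E'
from h import *
import sys
s=manip.sense(); print(s['t'],s['tcp_pos'],s['force'],s['finger_gap'])
im=manip.snapshot('wrist')[:,:,::-1]
cv2.imwrite('pics/%s.png'%sys.argv[1],cv2.resize(im[220:380,130:490],None,fx=2.2,fy=2.2,interpolation=cv2.INTER_CUBIC))
M=R.from_quat(s['tool_rot']).as_matrix(); jy=np.arctan2(M[1,2],M[0,2])-np.pi/2
seat=np.array([0.54254,0.14927]); th=-.1715; e=np.array([np.cos(th),np.sin(th)]);n=np.array([-e[1],e[0]])
d=s['tcp_pos'][:2]-seat;print('tcp local',d@e,d@n,jy,'force local',s['force'][:2]@e,s['force'][:2]@n)
E
python3 chk.py wi
```

```text
10.925 [0.53534508 0.15073279 0.12935466] [-0.70172191 -0.06979723 -1.85384627] 0.41147055640167074
tcp local -0.007339006718951691 0.00021344448562698036 -0.16879802381612197 force local -0.6795159315640353 -0.18852953049563856
```

View pics/wi.png

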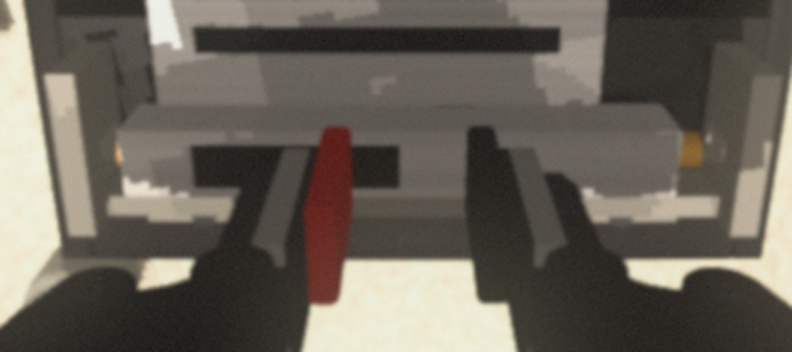

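The door is between the ears and in front of the rail, with both tips clear. Lowering gently to touch.

{"fn": "send_rows", "kwargs": {"steps": [[[0.65,0,0,-0.001,0],[0.65,0,0,-0.002,0],[0.65,0,0,-0.003,0],[0.65,0,0,-0.0035,0],[0.65,0,0,-0.004,0],[0.65,0,0,-0.004,0]]]}}

```text
t: 11.72
tcp_pos: [0.5352, 0.1507, 0.1253]
tool_rot: [-0.456, 0.54, 0.456, 0.54]
force: [0.3, 0.1, -2.0]
finger_gap: 0.415
```

No contact yet, about 0.4 mm above the top. Feeling back toward the rail now.

{"fn": "send_rows", "kwargs": {"steps": [[[0.65,0.0005,-0.0001,0,0],[0.65,0.001,-0.0002,0,0],[0.65,0.0015,-0.00026,0,0],[0.65,0.002,-0.00034,0,0],[0.65,0.0025,-0.00043,0,0],[0.65,0.0025,-0.00043,0,0]]]}}

```text
t: 12.48
tcp_pos: [0.5378, 0.1503, 0.1253]
tool_rot: [-0.456, 0.54, 0.456, 0.54]
force: [1.0, 1.3, -1.9]
finger_gap: 0.413
```

{"fn": "send_rows", "kwargs": {"steps": [[[0.65,0.0005,-0.0001,0,0],[0.65,0.001,-0.00017,0,0],[0.65,0.001,-0.00017,0,0]]]}}

```text
t: 12.85
tcp_pos: [0.5388, 0.1502, 0.1253]
tool_rot: [-0.456, 0.54, 0.456, 0.54]
force: [0.1, 0.2, -1.9]
finger_gap: 0.413
```

{"fn": "send_rows", "kwargs": {"steps": [[[0.65,0.0005,-0.0001,0,0],[0.65,0.0005,-0.0001,0,0]]]}}

```text
t: 13.1
tcp_pos: [0.5391, 0.1501, 0.1253]
tool_rot: [-0.456, 0.54, 0.456, 0.54]
force: [0.2, -0.6, -1.3]
finger_gap: 0.413
```

{"fn": "send_rows", "kwargs": {"steps": [[[0.65,0.0005,-0.0001,0,0],[0.65,0.0005,-0.0001,0,0]]]}}

```text
t: 13.35
tcp_pos: [0.5392, 0.15, 0.1252]
tool_rot: [-0.456, 0.541, 0.456, 0.54]
force: [-1.8, 0.7, -1.2]
finger_gap: 0.409
```

```bash
python3 chk.py wj
```

```text
13.35 [0.53921789 0.15001208 0.12521171] [-1.81126536  0.69404013 -1.23414133] 0.4093573568623907
tcp local -0.0034000172229974777 0.0001642431576658296 -0.16898335788236696 force local -1.9031391479375255 0.3747469605141358
```

View pics/wj.png

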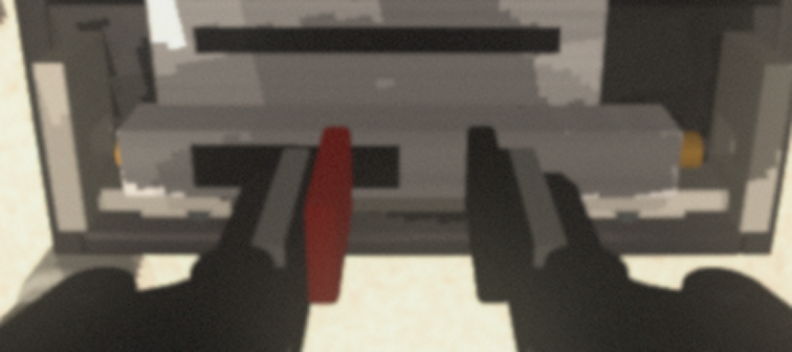

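Contact is at x ≈ −2.7 mm local (vision predicted −3), at about 2 N. I'll take one more small step to square it against the rail and set it down.

{"fn": "send_rows", "kwargs": {"steps": [[[0.65,0.0004,-0.0001,-0.0003,0],[0.65,0.0004,-0.0001,-0.0006,0],[0.65,0.0004,-0.0001,-0.0008,0]]]}}

```text
t: 13.78
tcp_pos: [0.5393, 0.1499, 0.1243]
tool_rot: [-0.456, 0.541, 0.456, 0.54]
force: [-3.8, 0.2, -0.5]
finger_gap: 0.413
```

{"fn": "send_rows", "kwargs": {"steps": [[[0.58,0,0,-0.0001,0],[0.56,0,0,-0.0003,0],[0.54,0,0,-0.0005,0],[0.52,0,0,-0.0007,0],[0.52,0,0,-0.0007,0]]]}}

```text
t: 14.4
tcp_pos: [0.5394, 0.1496, 0.1236]
tool_rot: [-0.456, 0.541, 0.456, 0.54]
force: [-4.9, -0.7, -0.4]
finger_gap: 0.482
```

```bash
python3 chk.py wk
```

```text
14.4 [0.53941514 0.14959965 0.12358918] [-4.85429845 -0.74984258 -0.41029144] 0.48245397410403584
tcp local -0.0031352787506535493 -0.0002084809247913916 -0.16859784895959717 force local -4.655116799944773 -1.5672794806072174
```

View pics/wk.png

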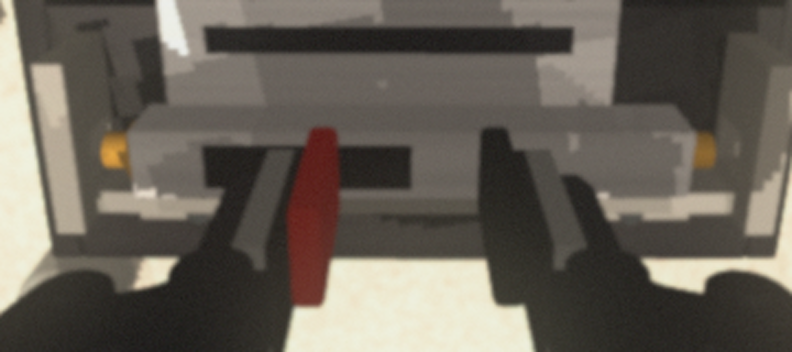

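Opening is even and both tips are extending. Continuing slowly.

{"fn": "send_rows", "kwargs": {"steps": [[[0.5,-0.0002,0,-0.0003,0],[0.48,-0.0002,0,-0.0005,0],[0.46,-0.0002,0,-0.0008,0],[0.44,-0.0002,0,-0.0011,0],[0.42,-0.0002,0,-0.0014,0],[0.4,-0.0002,0,-0.0017,0],[0.4,-0.0002,0,-0.0017,0]]]}}

```text
t: 15.32
tcp_pos: [0.5403, 0.15, 0.1222]
tool_rot: [-0.456, 0.54, 0.456, 0.541]
force: [-2.7, 0.1, -0.8]
finger_gap: 0.597
```

```bash
python3 chk.py wl
```

```text
15.325 [0.54031022 0.14997901 0.12222009] [-2.65992081  0.14680568 -0.75007629] 0.5969381777338044
tcp local -0.0023180706006348285 0.0003180704377938611 -0.16884949582455433 force local -2.6459534024425646 -0.3092914835049543
```

View pics/wl.png

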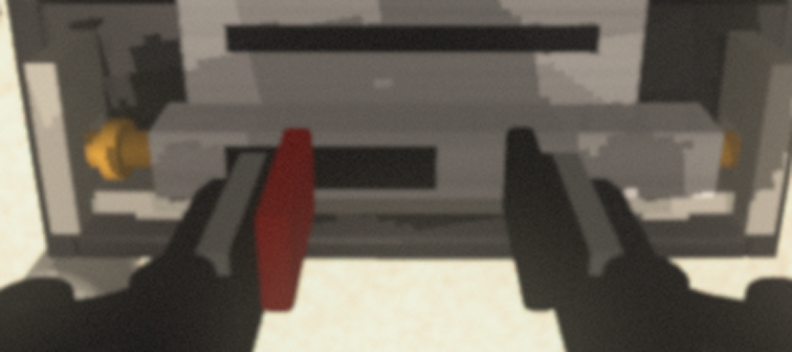

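{"fn": "send_rows", "kwargs": {"steps": [[[0.39,-0.0003,0,-0.0002,0],[0.37,-0.0003,0,-0.0006,0],[0.35,-0.0003,0,-0.001,0],[0.34,-0.0003,0,-0.0012,0],[0.34,-0.0003,0,-0.0012,0]]]}}

```text
t: 16.0
tcp_pos: [0.5402, 0.1499, 0.121]
tool_rot: [-0.456, 0.54, 0.456, 0.541]
force: [-1.4, -0.1, -1.6]
finger_gap: 0.659
```

```bash
python3 chk.py wm
```

```text
16.0 [0.54020681 0.14986154 0.12103558] [-1.44864358 -0.09631747 -1.61301501] 0.6592509404654585
tcp local -0.002399916959911832 0.00018468198476058876 -0.16880753636295975 force local -1.4109542237918196 -0.3421307755461771
```

View pics/wm.png

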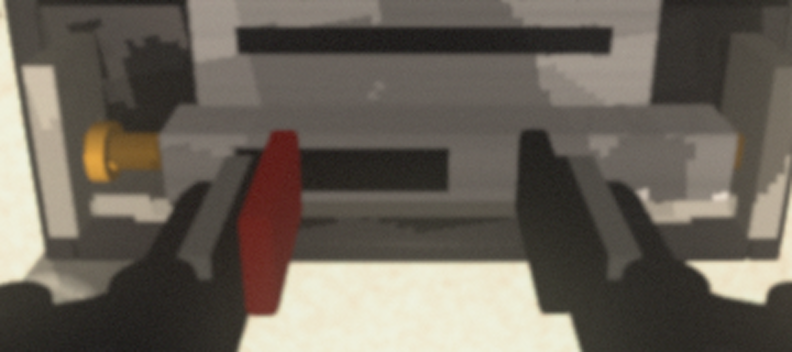

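The pin tip is inside the left ear with the collar nearing it, and the stub is almost fully in on the right. Finishing the release.

{"fn": "send_rows", "kwargs": {"steps": [[[0.32,-0.0002,0,-0.0006,0],[0.31,-0.0002,0,-0.0009,0],[0.3,-0.0002,0,-0.0012,0],[0.29,-0.0002,0,-0.0014,0],[0.28,-0.0002,0,-0.0014,0],[0.26,-0.0002,0,-0.0014,0],[0.24,-0.0002,0,-0.0014,0]]]}}

```text
t: 16.92
tcp_pos: [0.5393, 0.1493, 0.1194]
tool_rot: [-0.456, 0.541, 0.456, 0.54]
force: [-0.4, -0.6, -0.5]
finger_gap: 0.759
```

```bash
python3 chk.py wn
```

```text
16.925 [0.53925135 0.14930426 0.11942031] [-0.44468672 -0.59548929 -0.46692661] 0.7588712817984375
tcp local -0.003246254964493529 -0.0005274830409664202 -0.16860888609261004 force local -0.3365365896837575 -0.6626438663759797
```

View pics/wn.png

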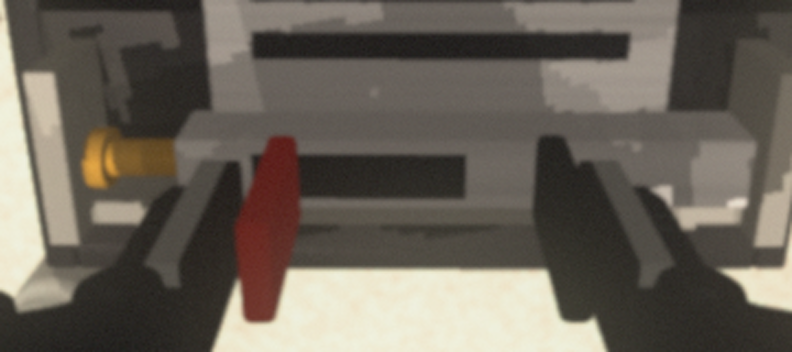

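Fingers are free. The pin's exposed length (96 px at equal zoom) matches the home state on the cream house (95 px). Opening and retreating upward.

{"fn": "send_rows", "kwargs": {"steps": [[[0.15,0,0.0003,0,0],[0.05,0,0.0003,0,0],[0,0,0.0003,0.005,0],[0,0,0.0003,0.02,0],[0,0,0.0003,0.045,0],[0,0,0.0003,0.075,0],[0,0,0.0003,0.11,0],[0,0,0.0003,0.12,0]]]}}

```text
t: 17.98
tcp_pos: [0.541, 0.1503, 0.2429]
tool_rot: [-0.457, 0.539, 0.455, 0.542]
force: [0.9, -0.2, -0.1]
finger_gap: 1.004
```

{"fn": "send_rows", "kwargs": {"steps": [[[0,0,0,0,0],[0,0,0,0,0]]]}}

```text
t: 18.23
tcp_pos: [0.5385, 0.1501, 0.2383]
tool_rot: [-0.456, 0.541, 0.457, 0.54]
force: [0.4, 0.6, -0.0]
finger_gap: 1.002
```

Run:
```python
from h import *
s=manip.sense(); im=manip.snapshot('wrist')[:,:,::-1]; print(s['t'],s['tcp_pos'],s['force'])
np.save('wo.npy',[*s['tcp_pos'],*s['tool_rot']])
cv2.imwrite('pics/wo.png',im)
c=im[80:300,180:460]
cv2.imwrite('pics/woc.png',cv2.resize(c,None,fx=2.8,fy=2.7,interpolation=cv2.INTER_CUBIC))
cv2.imwrite('pics/so.png',cv2.resize(manip.snapshot('scene')[150:300,270:450,::-1],None,fx=4,fy=4,interpolation=cv2.INTER_CUBIC))
```

```text
18.225 [0.53845987 0.15007231 0.23832959] [ 0.35084274  0.63204035 -0.02088948]
```

View pics/woc.png

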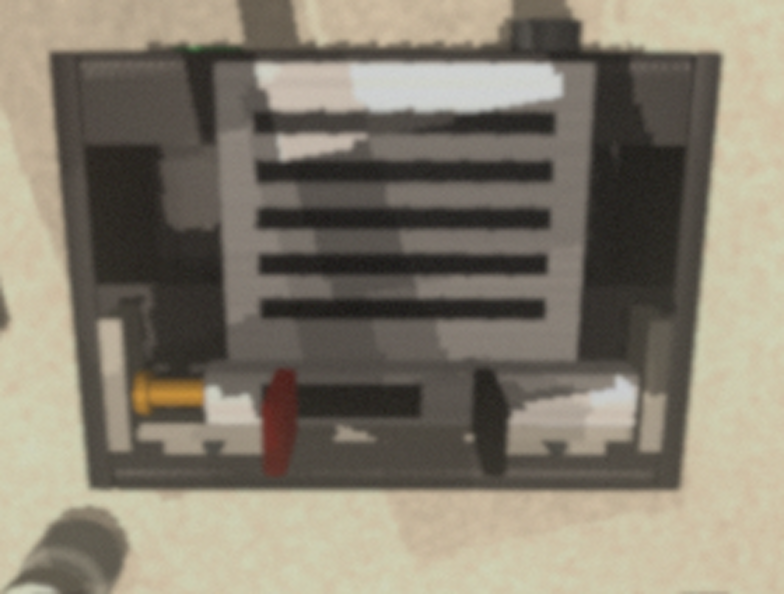

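View pics/so.png

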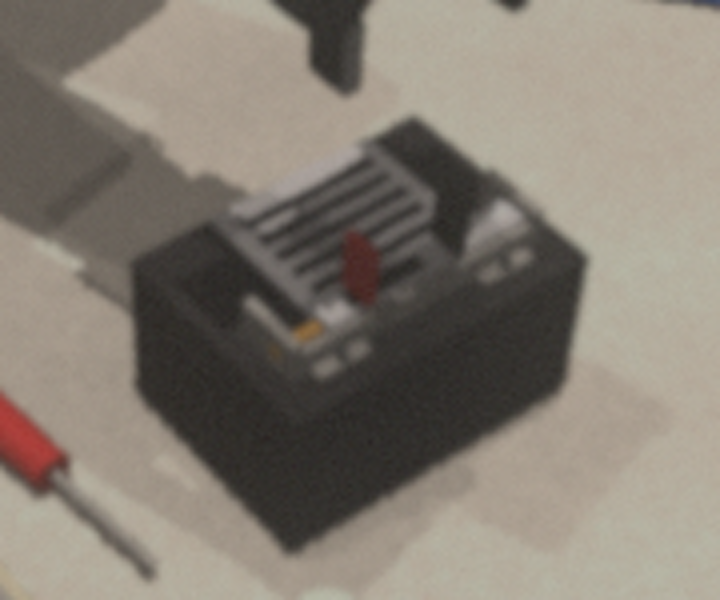

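Run:
```python
from h import *
s=ld('wo.npy')
f=lambda a:(np.array(a,float)+.5)/(2.8,2.7)-.5+(180,80)
seat=np.array([0.54254,0.14927]); th=-.1715; e=np.array([np.cos(th),np.sin(th)]);n=np.array([-e[1],e[0]])
def loc(k,px,z): print(k,[((1000*(q-seat)@e).round(1),(1000*(q-seat)@n).round(1)) for q in onz(f(px),'wrist',z,s)[:,:2]])
loc('tabs rear outer',[(263,475),(507,474)],.150)
loc('panel front',[(213,62),(596,62)],.103)
loc('panel rear',[(229,360),(579,360)],.103)
loc('bar ends top rear',[(205,422),(637,424)],.116)
loc('house',[(50,52),(721,52),(680,488),(91,488)],.1)
```

```text
tabs rear outer [(np.float64(7.1), np.float64(-30.1)), (np.float64(6.7), np.float64(30.2))]
panel front [(np.float64(-95.2), np.float64(-45.4)), (np.float64(-95.5), np.float64(55.3))]
panel rear [(np.float64(-11.5), np.float64(-44.6)), (np.float64(-11.8), np.float64(55.8))]
bar ends top rear [(np.float64(3.7), np.float64(-50.1)), (np.float64(4.0), np.float64(70.6))]
house [(np.float64(-98.2), np.float64(-89.2)), (np.float64(-98.6), np.float64(89.2)), (np.float64(30.2), np.float64(89.7)), (np.float64(30.6), np.float64(-88.8))]
```

Tabs are 60.3 mm apart, so the pin is home. y ≈ +0.3 mm, x ≈ −3.3 mm (the bracket shift), and the door is square and flat. Handing in.

Run:
```python
from station import manip
print(manip.sense()['t'], manip.sign_off())
```

```text
the job is handed in; nothing more can be done
18.325 None
```

The guard door is off the cream lamp house and hung on the black one, the same way round. I handed the job in at 18.3 s of the 64 s. The hand-in gives no verdict.

**How it went:**
- **Taking it off:** I pinched the tabs at 25 N, slightly more than the 20 N suggested. The pin was drawn to a 35.5 mm gap. As the fingers closed, they pressed the door onto the cream house with about 17 N, which is below the 40 N limit. I eased that off before lifting.
- **Hanging it:** I lowered the door between the ears and moved it back until it touched the stop rail. The wrist read about 5 N at most, against the 20 N limit. I then let the tabs out slowly while lowering the hand to match.

**Last checks, from the wrist picture with the hand clear:**

| Check | Measured | Required |
|---|---|---|
| Distance between the tabs' outer faces | 60.3 mm (60 with the pin home) | pin within 3 mm of home |
| Position along the hinge (y) | about +0.3 mm | ±2.5 mm |
| Position front to back (x) | about −3.3 mm, matching the bracket's own shift of about −3.5 mm | ±12.5 mm |
| Squareness | within about 0.005 rad | 0.06 rad |

- **Flatness:** I judged this only from the pictures, where the panel corners fall where they should for a door lying flat on the top.
- **Pins:** the sprung pin's tip shows through its ear, and the stub end of the bar sits against the other ear.
- **Bystanders:** the arm did not come near the jar, the slide box or the screwdriver. I did not measure their positions again at the end.
- **Disagreements:** no check failed or disagreed beyond 1–2 mm.

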